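# Tumblers from display rack to serving tray, order reversed

## Robot

A 6-joint arm with a two-finger parallel gripper is mounted at the origin on the work surface. World frame = base frame: x ahead of the robot, y to its left, z up, the work surface at z = 0. Lengths are in m, angles in rad, forces in N, time in s.
With the tool pointing down it reaches from about 0.35 to 0.875 m from the base axis. Payload 15.5 kg.
Tool frame: the origin (TCP) lies at the very end of the fingers, on their centre line; the grasp point (between the pads) lies 19 mm behind it; z points along the fingers, y is the direction in which the jaws open and shut (so a half turn about z gives the same grasp; the last joint's range is limited). The gripper opens to 85 mm and grips with 20 to 120 N. Pads are 22 mm wide; open, the fingers measure 114 mm over their backs; the gripper's body (76 mm by 85 mm) begins 54 mm behind the grasp point. The pads swing forward as they close: fully open they stand 13 mm farther back than shut.
Start: joints at [1.141, 0.494, 1.345, -0, 1.302, -0.096], TCP at [0.205, 0.591, 0.231] pointing down, gripper open.
Joint ranges: [-2.91, 2.91], [-0.82, 2.16], [0.22, 2.67], [-1.22, 4.37], [0.12, 2.79], [-3.08, 3.08]. Speed limits (rad/s): [1.89, 1.89, 2.57, 3.01, 3.01, 3.01].

## Interface

Orientations are given as a 3x3 rotation matrix whose columns are the frame's x, y, z axes.
In Python, from cell import arm gives the robot as it stands. The module is installed in compiled form; this text tells all that it offers.
- The arm moves only by the shell command python3 -m jog 'ROWS' [FORCE]. ROWS is JSON, a list of rows, each a list of 3 entries, a list of its own where there are three numbers: the closure, from 0 (fully open) to 1 (shut), then the shift along the tool's x, y, z as a fraction of full scale, then the turn about the tool's z as a fraction of full scale. In form: [[hand, [dx, dy, dz], spin], ...]. A call has 1 to 10 rows; each row shifts and turns the commanded pose from where the row before left it, along the tool's axes as they then stand; what a row does not reach is not made up. Full scale, the value 1, is 2.5 cm for a shift and 0.08 rad for a turn. A row lasts 1/10 s, in which the tool goes at most 50 mm and 8.59 degrees, less where a joint would pass 70% of its speed; a pose out of reach is approached as far as the arm can. A call with a number of a shift or a turn outside -1 to 1 is refused whole. A call with a gripper value outside its range is refused whole. The fingers move at their own pace and stop on an object; FORCE is the grip in N (left out, the last holds). Time passes only in rows, so rows that do not move let the fingers close. It gives the time, the measured TCP pose, the force and the opening at its end, in the units of the state.
- arm.sense(): the state, without advancing time (a new reading comes with each control period).
- arm.get_image(name): name is "scene" or "top" or "wrist"; returns (picture, depth): 400x640x3 uint8, red, green, blue; 400x640 float32, m along the optical axis (not along the pixel's ray), 0 where there is no reading.
- arm.camera_params(name): a dict with "fx", "fy", "cx", "cy" (pixels), "k1" (the pictures are not rectified: a ray, as slopes to the right and down, at radius r is drawn at 1 + k1 r^2 times it, then the intrinsics apply), "R" (3x3) and "t" (3): a world point X has camera coordinates R X + t. Camera axes: x right, y down, z forward; pixel columns grow to the right and rows downward; lengths in m; the calibration is good to about 2 mm. A picture is of the moment at which its call begins: read the wrist's pose just before it. camera_params takes no time and is no camera call; for the wrist camera it gives the pose at the moment of the call.
- arm.job_done(): hands the job in, once; it reports no verdict.
The state is a dict: "clock": time; "q": joint angles; "qvel": joint speeds; "joint_torque": joint torques, N m; "eef_pos": TCP position; "tcp_rot": TCP orientation; "contact_force": force on the tool from outside, world axes, zero at the start; "torque": the same for the moment, N m; "finger_gap": finger opening in m.
Only numpy, scipy, OpenCV 4.12 (cv2) and the standard library are available. Lean on these libraries where they do the work, as an engineer would, in place of code of your own. Each camera call takes 0.05 s, during which the arm holds its last target. There are 200 camera calls.

## Task

Guests are coming, and the tray will be offered from its other side: move the four coloured tumblers from the white display rack onto the four cork rounds of the stainless tray in the reverse of their order on the rack, so that the one at the left end of the rack ends at the right end of the tray and so on. Stand each one upright in the middle of its round, set down gently, not dropped or tipped over, and let go. Leave the tin, the mould and the tongs where they are.

Things in the scene. Friction and masses are not known exactly. Their poses are not given: they have to be found in the camera images.
- red_center (a point): centre (on the axis, half-way up, 33 mm above the foot) of the loose ruby-red crystal-look plastic tumbler: open at the top, 66 mm tall, 49 mm across the foot, 54 mm across the rim, wall 3 mm, about 0.09 kg; z is up its axis, its yaw means nothing. At the start it stands upright on the rack, 65 mm (+/- 4) behind (+x of) the tile of its colour. Neighbours in the row stand about 80 mm apart centre to centre, so there is 18 to 34 mm between rims: grasp it across the row
- amber_center (a point): centre (on the axis, half-way up, 33 mm above the foot) of the loose amber-yellow crystal-look plastic tumbler: open at the top, 66 mm tall, 49 mm across the foot, 54 mm across the rim, wall 3 mm, about 0.09 kg; z is up its axis, its yaw means nothing. At the start it stands upright on the rack, 65 mm (+/- 4) behind (+x of) the tile of its colour. Neighbours in the row stand about 80 mm apart centre to centre, so there is 18 to 34 mm between rims: grasp it across the row
- green_center (a point): centre (on the axis, half-way up, 33 mm above the foot) of the loose green crystal-look plastic tumbler: open at the top, 66 mm tall, 49 mm across the foot, 54 mm across the rim, wall 3 mm, about 0.09 kg; z is up its axis, its yaw means nothing. At the start it stands upright on the rack, 65 mm (+/- 4) behind (+x of) the tile of its colour. Neighbours in the row stand about 80 mm apart centre to centre, so there is 18 to 34 mm between rims: grasp it across the row
- violet_center (a point): centre (on the axis, half-way up, 33 mm above the foot) of the loose violet crystal-look plastic tumbler: open at the top, 66 mm tall, 49 mm across the foot, 54 mm across the rim, wall 3 mm, about 0.09 kg; z is up its axis, its yaw means nothing. At the start it stands upright on the rack, 65 mm (+/- 4) behind (+x of) the tile of its colour. Neighbours in the row stand about 80 mm apart centre to centre, so there is 18 to 34 mm between rims: grasp it across the row
- tile_red: fixed ruby-red colour tile, 26 x 44 x 6 mm, on the front strip of the display rack (white top, 150 mm deep x 340 mm long x 30 mm high, fixed), marking where the ruby-red tumbler stood. Origin at the centre of its underside, on the rack's top, 30 mm above the sideboard; x points across the row towards the tumblers, y along the row to the left as the robot sees it, z up. The four tiles stand in a row at 80 mm pitch in any order
- tile_amber: fixed amber-yellow colour tile, 26 x 44 x 6 mm, on the front strip of the display rack (white top, 150 mm deep x 340 mm long x 30 mm high, fixed), marking where the amber-yellow tumbler stood. Origin at the centre of its underside, on the rack's top, 30 mm above the sideboard; x points across the row towards the tumblers, y along the row to the left as the robot sees it, z up. The four tiles stand in a row at 80 mm pitch in any order
- tile_green: fixed green colour tile, 26 x 44 x 6 mm, on the front strip of the display rack (white top, 150 mm deep x 340 mm long x 30 mm high, fixed), marking where the green tumbler stood. Origin at the centre of its underside, on the rack's top, 30 mm above the sideboard; x points across the row towards the tumblers, y along the row to the left as the robot sees it, z up. The four tiles stand in a row at 80 mm pitch in any order
- tile_violet: fixed violet colour tile, 26 x 44 x 6 mm, on the front strip of the display rack (white top, 150 mm deep x 340 mm long x 30 mm high, fixed), marking where the violet tumbler stood. Origin at the centre of its underside, on the rack's top, 30 mm above the sideboard; x points across the row towards the tumblers, y along the row to the left as the robot sees it, z up. The four tiles stand in a row at 80 mm pitch in any order
- tray: fixed stainless tray, 130 (x) x 340 (y) mm, rim 12 mm high, floor 3 mm thick, left or right of the rack. Origin at the centre of its underside; y points along it to the left as the robot sees it (within 15 degrees), z up. The four places are flat cork rounds 64 mm across on its centre line at y = +120, +40, -40, -120 mm; a tumbler standing there has its centre 36 mm above the origin
- tin: closed blue tin with a lever clasp, 89 x 129 x 59 mm, loose bystander beyond the rack and tray, to be left alone; origin at the centre of its underside
- mould: pink silicone mould with six cups, 85 x 125 x 26 mm, loose bystander, to be left alone; origin at the centre of its underside
- tongs: steel tongs lying along y, about 60 x 145 x 12 mm, loose bystander, to be left alone; origin near the middle, on the sideboard
Mind the look-alikes: they are no part of the job. What is meant by the part that bears green_center is not black, and is the larger of those in its own colour.

How it is judged:
By the outcome, as a careful person would: the job done as asked, in the order asked, and still so for the second after the job is handed in, with the robot touching nothing.
It also fails if it takes over 112 s, if anything falls off the work surface, if the arm or the gripper's body presses on something with over 40 N, if the wrist force passes 120 N, or if a joint passes its speed limit or range.

## Working session

There is one attempt and no reset: what is moved stays moved. The work goes in short steps, Python scripts to look and compute and a shell command to move; the robot and the scene stay as the last step left them, time stands still between calls to the robot, and variables do not carry over. Pictures are saved under pics/ and viewed, about 12 in all and at most 16, crops included, and the job is handed in when it is done.

```bash
mkdir -p pics; cat > h.py <<'E'
import numpy as np, cv2
from cell import arm
def grab(n):
    p=arm.camera_params(n); im,d=arm.get_image(n); return im,d,p
def world(u,v,d,p):
    u=np.atleast_1d(u).astype(float);v=np.atleast_1d(v).astype(float)
    K=np.array([[p['fx'],0,p['cx']],[0,p['fy'],p['cy']],[0,0,1]])
    s=cv2.undistortPoints(np.stack([u,v],-1)[:,None],K,np.array([p['k1'],0,0,0.]))[:,0]
    c=np.column_stack([s,np.ones(len(s))])*np.atleast_1d(d)[:,None]
    return (c-np.array(p['t']))@np.array(p['R'])
def cloud(d,p):
    v,u=np.indices(d.shape); return world(u.ravel(),v.ravel(),d.ravel(),p).reshape(*d.shape,3)
E
python3 - <<'E'
from h import *
for n in ('scene','top'):
    im,d,p=grab(n); cv2.imwrite(f'pics/{n}0.png',im[...,::-1]); np.savez(f'{n}0.npz',im=im,d=d,**p)
    print(n,-np.array(p['R']).T@p['t'])
print(arm.sense())
E
```

```text
scene [1.19390027 0.02869249 0.92240645]
top [0.39759576 0.01114005 0.98506055]
{'clock': 0.1, 'q': array([ 1.14149846e+00,  4.94113750e-01,  1.34610181e+00,  8.12116128e-08,
        1.30247124e+00, -9.55132687e-02]), 'qvel': array([ 0.00014763, -0.00083288, -0.00078604, -0.00031252,  0.0008563 ,
       -0.00055025]), 'joint_torque': array([-3.70356684e-04, -8.83577871e+01, -3.84558821e+01, -9.73210581e-05,
        5.05884920e-03,  4.39465168e-05]), 'eef_pos': array([0.20462898, 0.59020047, 0.23075335]), 'tcp_rot': array([[-9.44809167e-01,  3.27620863e-01, -4.55488131e-04],
       [ 3.27621163e-01,  9.44808649e-01, -9.94823896e-04],
       [ 1.04424062e-04, -1.08914629e-03, -9.99999401e-01]]), 'contact_force': array([-0.44490471,  0.6550514 , -0.42976661]), 'torque': array([ 0.02949023, -0.01615109, -0.00982717]), 'finger_gap': 0.08518326742721768}
```

View pics/top0.png

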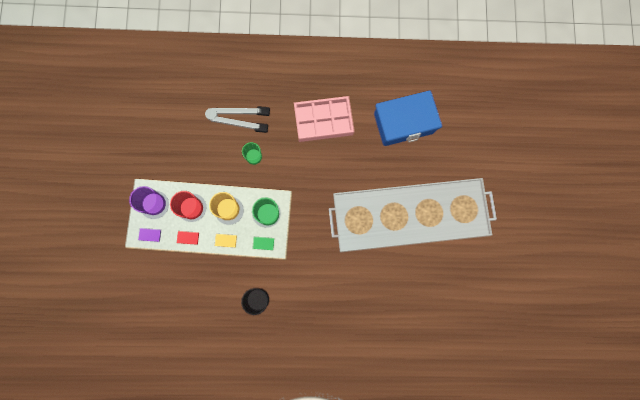

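View pics/scene0.png

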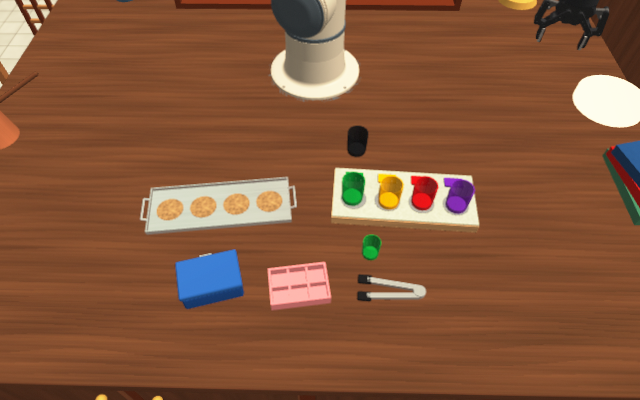

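The top view shows, left to right on the rack, violet (148,201), red (187,205), amber (225,207) and green (266,211). The cork rounds are at (359,220), (394,216), (429,212) and (464,209). The candidates for "green" are the rack green tumbler (266,211), the small green one (252,153) and the black one (256,300). I choose the larger one, on the rack. Next I'll measure and check it in a crop.

```bash
cat > meas.py <<'E'
from h import *
def rd(n): 
    z=np.load(n+'0.npz'); return z['im'],z['d'],{k:z[k] for k in z.files}
H={'violet':(125,150),'red':(-6,6),'amber':(18,28),'green':(55,80)}
for n in ('top','scene'):
    im,d,p=rd(n); P=cloud(d,p); hsv=cv2.cvtColor(im,cv2.COLOR_RGB2HSV).astype(int)
    h=hsv[...,0]; h=np.where(h>170,h-180,h); ok=(d>0)&(hsv[...,1]>110)&(hsv[...,2]>50)
    X=P
    for c,(a,b) in H.items():
        m=ok&(h>=a)&(h<=b)&(X[...,0]>.3)&(X[...,0]<.75)&(X[...,1]>.0)&(X[...,1]<.55)
        nl,L,st,ce=cv2.connectedComponentsWithStats(m.astype(np.uint8))
        for i in range(1,nl):
            if st[i,4]<60: continue
            q=X[L==i]; zt=np.percentile(q[:,2],97)
            r=q[q[:,2]>zt-.008]
            # circle fit on top points
            (cx,cy),R=cv2.minEnclosingCircle((r[:,:2]*1000).astype(np.float32))
            print(n,c,ce[i].round(),st[i,4],'ztop',zt.round(4),'mean',q.mean(0).round(4),'circ',round(cx),round(cy),round(R,1))
    # cork
    if 1:
        m=(d>0)&(h>5)&(h<22)&(hsv[...,2]>130)&(X[...,1]<0)&(X[...,1]>-.55)&(X[...,0]>.3)&(X[...,0]<.75)
        m=cv2.morphologyEx(m.astype(np.uint8),cv2.MORPH_CLOSE,np.ones((5,5)))
        nl,L,st,ce=cv2.connectedComponentsWithStats(m)
        for i in range(1,nl):
            if st[i,4]>150: print(n,'cork',ce[i].round(1),st[i],np.median(X[L==i],0).round(4))
im,d,p=rd('top'); cv2.imwrite('pics/crop1.png',cv2.resize(im[130:320,110:310],None,fx=3,fy=3,interpolation=2)[...,::-1])
E
python3 meas.py
```

```text
top violet [147. 201.] 730 ztop 0.0969 mean [0.5324 0.3452 0.0651] circ 532 342 26.8
top violet [149. 235.] 225 ztop 0.0392 mean [0.4647 0.3457 0.0362] circ 465 346 22.9
top red [186. 205.] 689 ztop 0.0971 mean [0.5254 0.2657 0.0634] circ 524 263 26.6
top red [187. 237.] 244 ztop 0.0385 mean [0.4602 0.2662 0.0359] circ 461 266 24.0
top amber [224. 206.] 613 ztop 0.097 mean [0.5253 0.1882 0.0601] circ 523 185 26.1
top amber [225. 240.] 233 ztop 0.0392 mean [0.4552 0.1862 0.0361] circ 455 186 23.6
top green [252. 153.] 323 ztop 0.051 mean [0.6504 0.1399 0.0245] circ 648 139 20.1
top green [266. 211.] 547 ztop 0.0968 mean [0.5165 0.1017 0.0569] circ 513 99 25.8
top green [263. 243.] 221 ztop 0.0399 mean [0.4503 0.1061 0.0362] circ 451 107 22.5
top cork [361.8 121.3] [352 116  24  20 209] [ 7.387e-01 -1.037e-01  4.000e-04]
top cork [437.1 222.9] [  313   118   249   189 22086] [ 4.749e-01 -2.927e-01  3.000e-04]
top cork [463.6 208.6] [450 195  29  28 641] [ 0.5367 -0.3382  0.0038]
top cork [428.8 212.4] [415 199  29  28 641] [ 0.5277 -0.2587  0.004 ]
top cork [393.7 216.2] [380 202  29  
[... 521 characters left out ...]
 [390. 190.] 728 ztop 0.097 mean [0.5236 0.1831 0.0687] circ 526 183 27.3
scene green [353. 188.] 632 ztop 0.097 mean [0.5189 0.0988 0.0707] circ 517 98 27.8
scene green [371. 247.] 366 ztop 0.0505 mean [0.6513 0.1378 0.0286] circ 651 138 20.9
scene cork [187.6 209. ] [   54   138   259   152 16613] [ 0.526  -0.322   0.0006]
scene cork [268.9 200.8] [256 190  27  22 470] [ 0.5109 -0.1012  0.0044]
scene cork [236.  203.6] [223 193  27  22 471] [ 0.5217 -0.1801  0.0045]
scene cork [202.8 206.5] [190 196  27  22 471] [ 0.5318 -0.2596  0.0046]
scene cork [169.4 209.3] [156 199  28  22 477] [ 0.5411 -0.3393  0.0046]
scene cork [255.1 282.7] [241 270  28  22 268] [ 7.382e-01 -1.139e-01  5.000e-04]
```

View pics/crop1.png

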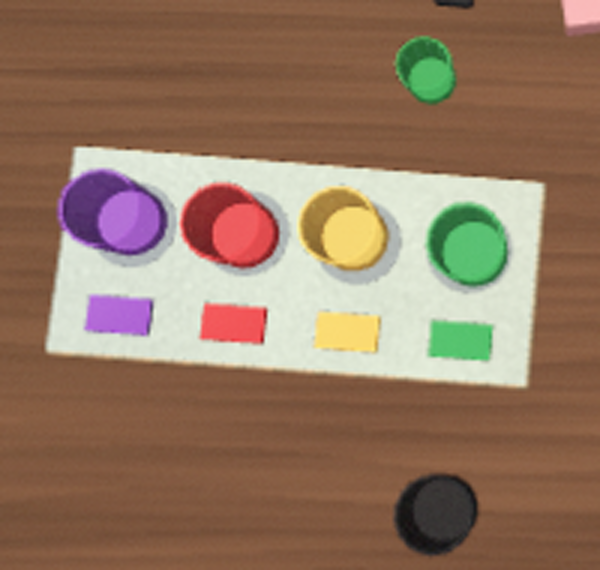

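The crop confirms four rack tumblers. The rack green is larger than the small green one, and the black one stands apart. Heights are right: rims at 0.097 and cork at 0.004. The plan is violet to the far right round, then red, amber and green, with green ending at the left round. First I'll turn the jaws so tool y = world x.

```bash
python3 -m jog '[[0,[0,0,0],1],[0,[0,0,0],1],[0,[0,0,0],1],[0,[0,0,0],1],[0,[0,0,0],1],[0,[0,0,0],1],[0,[0,0,0],1],[0,[0,0,0],1],[0,[0,0,0],1],[0,[0,0,0],1]]' 30
python3 -m jog '[[0,[0,0,0],1],[0,[0,0,0],1],[0,[0,0,0],1],[0,[0,0,0],1],[0,[0,0,0],1],[0,[0,0,0],0.46],[0,[0,0,0],0],[0,[0,0,0],0]]'
```

```text
clock: 1.1
eef_pos: [0.2047, 0.5903, 0.2309]
tcp_rot: [[-0.42, 0.907, -0.0], [0.907, 0.42, -0.001], [-0.001, -0.001, -1.0]]
contact_force: [0.1, 1.3, 0.3]
finger_gap: 0.0852
clock: 1.9
eef_pos: [0.2047, 0.5904, 0.2311]
tcp_rot: [[-0.002, 1.0, -0.0], [1.0, 0.002, -0.0], [-0.0, -0.0, -1.0]]
contact_force: [-0.0, 0.7, -0.1]
finger_gap: 0.0854
```

```bash
python3 -m jog '[[0,[-0.71,0.94,0],0],[0,[-0.71,0.94,0],0],[0,[-0.71,0.94,0],0],[0,[-0.71,0.94,0],0],[0,[-0.71,0.94,0],0],[0,[-0.71,0.94,0],0],[0,[-0.71,0.94,0],0]]'
python3 -m jog '[[0,[-0.71,0.94,0],0],[0,[-0.71,0.94,0],0],[0,[-0.71,0.94,0],0],[0,[-0.71,0.94,0],0],[0,[-0.71,0.94,0],0],[0,[-0.71,0.94,0],0],[0,[-0.71,0.94,0],0],[0,[0,0,0],0],[0,[0,0,0],0],[0,[0,0,0],0]]'
python3 - <<'E'
from h import *
im,d,p=grab('wrist'); cv2.imwrite('pics/w1.png',im[...,::-1]); np.savez('w1.npz',im=im,d=d,**p)
print(-np.array(p['R']).T@p['t'],arm.sense()['eef_pos'],d.min(),d.max())
E
```

```text
clock: 2.6
eef_pos: [0.3701, 0.4654, 0.2312]
tcp_rot: [[-0.002, 1.0, -0.0], [1.0, 0.002, -0.0], [-0.0, -0.0, -1.0]]
contact_force: [0.8, 0.6, 0.5]
finger_gap: 0.0856
clock: 3.6
eef_pos: [0.5331, 0.3426, 0.2312]
tcp_rot: [[-0.001, 1.0, -0.0], [1.0, 0.001, 0.0], [0.0, -0.0, -1.0]]
contact_force: [-0.2, -0.2, -0.5]
finger_gap: 0.0857
[0.53395482 0.42422196 0.3735805 ] [0.53300526 0.34267552 0.23127081] 0.0 1.5714008
```

View pics/w1.png

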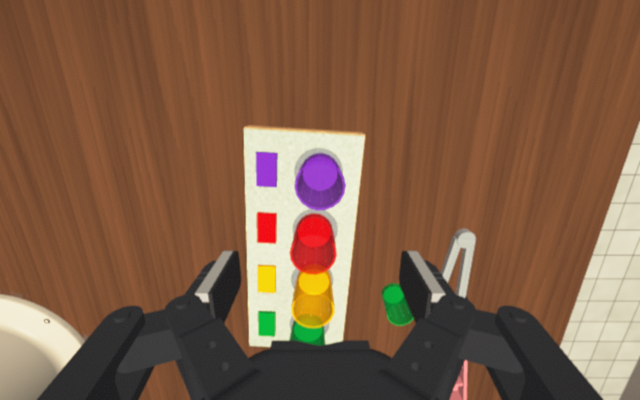

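The wrist view shows violet at (320,180), with the other rack tumblers below it and the fingers at (220,280) and (420,280). I'll measure in this view and check it against the other cameras.

```bash
cat > wm.py <<'E'
from h import *
import sys
H={'violet':(125,150),'red':(-6,6),'amber':(18,28),'green':(55,80)}
def measure(im,d,p):
    P=cloud(d,p); hsv=cv2.cvtColor(im,cv2.COLOR_RGB2HSV).astype(int)
    h=hsv[...,0]; h=np.where(h>170,h-180,h)
    for c,(a,b) in H.items():
        m=(d>0)&(hsv[...,1]>110)&(hsv[...,2]>50)&(h>=a)&(h<=b)&(P[...,2]<.2)
        nl,L,st,ce=cv2.connectedComponentsWithStats(m.astype(np.uint8))
        for i in range(1,nl):
            if st[i,4]<150: continue
            q=P[L==i]; zt=np.percentile(q[:,2],97); r=q[q[:,2]>zt-.01]
            (cx,cy),R=cv2.minEnclosingCircle((r[:,:2]*1000).astype(np.float32))
            print(c,ce[i].round(),st[i,4],'ztop',zt.round(4),'mean',q.mean(0).round(4),'circ',round(cx,1),round(cy,1),round(R,1))
def px(X,p):
    K=np.array([[p['fx'],0,p['cx']],[0,p['fy'],p['cy']],[0,0,1]])
    return cv2.projectPoints(np.array(X,float).reshape(-1,1,3),cv2.Rodrigues(np.array(p['R']))[0],np.array(p['t'],float),K,np.array([p['k1'],0,0,0.]))[0][:,0].round(1)
if __name__=='__main__':
    z=np.load(sys.argv[1]); p={k:z[k] for k in z.files}; measure(z['im'],z['d'],p)
    print('viewdir',p['R'][2]); print(px([[.533,.3427,.231],[.5335,.341,.096],[.465,.346,.036]],p))
E
python3 wm.py w1.npz
```

```text
violet [266. 169.] 657 ztop 0.0374 mean [0.4678 0.3478 0.036 ] circ 467.3 347.0 23.8
violet [320. 182.] 2112 ztop 0.0963 mean [0.5337 0.3383 0.0631] circ 533.8 343.4 26.3
red [266. 227.] 578 ztop 0.0371 mean [0.4626 0.2687 0.0357] circ 462.2 267.5 24.0
red [313. 244.] 2093 ztop 0.0962 mean [0.5258 0.2618 0.0681] circ 525.8 263.8 26.6
red [458. 389.] 183 ztop 0.0261 mean [ 0.7774 -0.051   0.0173] circ 772.0 -32.3 41.6
amber [266. 278.] 512 ztop 0.0371 mean [0.4579 0.1893 0.0356] circ 458.3 187.8 24.1
amber [313. 300.] 1975 ztop 0.0962 mean [0.525  0.1849 0.0758] circ 528.6 200.6 40.9
green [396. 305.] 834 ztop 0.0493 mean [0.6474 0.1399 0.0313] circ 649.1 139.1 20.1
green [266. 323.] 381 ztop 0.037 mean [0.4534 0.1096 0.0357] circ 453.5 108.1 24.1
green [307. 335.] 520 ztop 0.0853 mean [0.5167 0.1209 0.0687] circ 517.2 116.5 19.9
viewdir [-4.44867956e-04 -3.17464376e-01 -9.48270094e-01]
[[318.1 252.4]
 [319.3 188.2]
 [264.2 170.4]]
```

The wrist, top and scene cameras agree on violet at about (0.534, 0.342). Now I descend and grip.

```bash
python3 -m jog '[[0,[0,0.03,1],0],[0,[0,0,1],0],[0,[0,0,1],0],[0,[0,0,1],0],[0,[0,0,1],0],[0,[0,0,1],0],[0,[0,0,0.8],0],[0,[0,0,0.5],0],[0,[0,0,0],0],[0,[0,0,0],0]]' 30
python3 -m jog '[[0.2,[0,0,0],0],[0.3,[0,0,0],0],[0.4,[0,0,0],0],[0.6,[0,0,0],0],[0.8,[0,0,0],0],[1,[0,0,0],0],[1,[0,0,0],0],[1,[0,0,0],0],[1,[0,0,0],0],[1,[0,0,0],0]]' 30
```

```text
clock: 4.65
eef_pos: [0.5346, 0.3425, 0.0494]
tcp_rot: [[-0.001, 1.0, 0.001], [1.0, 0.001, 0.0], [0.0, 0.001, -1.0]]
contact_force: [0.4, 0.4, -0.1]
finger_gap: 0.085
clock: 5.65
eef_pos: [0.5348, 0.3423, 0.0497]
tcp_rot: [[-0.0, 1.0, 0.001], [1.0, 0.0, 0.001], [0.001, 0.001, -1.0]]
contact_force: [-2.0, 0.4, 8.2]
finger_gap: 0.0514
```

```bash
python3 -m jog '[[1,[0,0,-0.3],0],[1,[0,0,-0.6],0],[1,[0,0,-1],0],[1,[0,0,-1],0],[1,[0,0,-1],0],[1,[0,0,-0.5],0],[1,[0,0,0],0]]'
python3 - <<'E'
from h import *
im,d,p=grab('wrist'); cv2.imwrite('pics/w2.png',im[...,::-1])
E
```

```text
clock: 6.35
eef_pos: [0.5355, 0.3425, 0.1611]
tcp_rot: [[-0.0, 1.0, 0.003], [1.0, 0.0, 0.002], [0.002, 0.003, -1.0]]
contact_force: [-0.4, -0.5, -1.1]
finger_gap: 0.0514
```

View pics/w2.png

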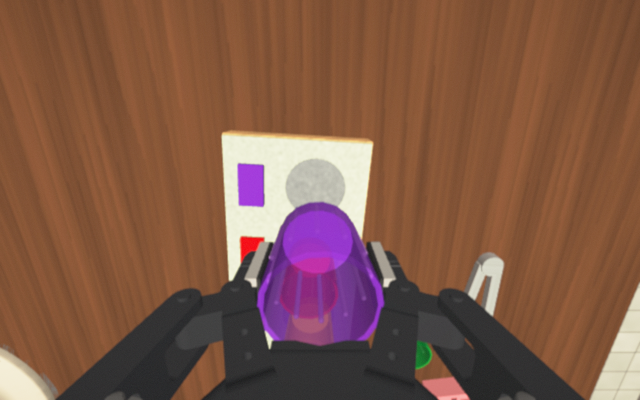

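Violet is held upright between the pads (320,260). Next I carry it to the far right round.

```bash
python3 -m jog '[[1,[-0.5,0,0],0],[1,[-1,0,0],0],[1,[-1,0,0],0],[1,[-1,0,0],0],[1,[-1,0,0],0],[1,[-1,0,0],0],[1,[-1,0,0],0],[1,[-1,0,0],0],[1,[-1,0,0],0],[1,[-1,0,0],0]]'
python3 -m jog '[[1,[-1,0,0],0],[1,[-1,0,0],0],[1,[-1,0,0],0],[1,[-1,0,0],0],[1,[-1,0,0],0],[1,[-1,0,0],0],[1,[-1,0,0],0],[1,[-1,0,0],0],[1,[-1,0,0],0],[1,[-1,0,0],0]]'
python3 -m jog '[[1,[-1,0,0],0],[1,[-1,0,0],0],[1,[-1,0,0],0],[1,[-1,0,0],0],[1,[-1,0,0],0],[1,[-1,0,0],0],[1,[-0.7,0.12,0],0],[1,[0,0,0],0],[1,[0,0,0],0],[1,[0,0,0],0]]'
python3 - <<'E'
from wm import *
im,d,p=grab('wrist'); cv2.imwrite('pics/w3.png',im[...,::-1])
P=cloud(d,p); hsv=cv2.cvtColor(im,cv2.COLOR_RGB2HSV).astype(int)
im2,d2,p2=grab('scene'); measure(im2,d2,p2)
print(arm.sense()['eef_pos'], px([[.509,-.1,.004],[.519,-.18,.004],[.53,-.259,.004],[.539,-.339,.004]],p))
E
```

```text
clock: 7.4
eef_pos: [0.5335, 0.1028, 0.1575]
tcp_rot: [[0.0, 1.0, -0.002], [1.0, -0.0, -0.0], [-0.0, -0.002, -1.0]]
contact_force: [0.5, -0.4, 0.1]
finger_gap: 0.0518
clock: 8.4
eef_pos: [0.5333, -0.1467, 0.1575]
tcp_rot: [[0.0, 1.0, -0.002], [1.0, -0.0, 0.001], [0.001, -0.002, -1.0]]
contact_force: [-0.7, 0.6, -0.7]
finger_gap: 0.0514
clock: 9.4
eef_pos: [0.5374, -0.312, 0.1584]
tcp_rot: [[-0.001, 1.0, -0.001], [1.0, 0.001, 0.001], [0.001, -0.001, -1.0]]
contact_force: [-0.6, -0.5, -0.9]
finger_gap: 0.0517
violet [170. 169.] 256 ztop 0.1979 mean [ 0.5542 -0.2946  0.1697] circ 552.8 -293.3 16.9
red [625. 176.] 469 ztop 0.0558 mean [0.447  0.7626 0.0405] circ 437.4 760.4 75.9
red [423. 191.] 735 ztop 0.0967 mean [0.5257 0.26   0.0688] circ 526.2 258.5 28.9
red [300. 304.] 344 ztop 0.0247 mean [ 0.7813 -0.014   0.0109] circ 778.8 -13.8 62.1
amber [519.   4.] 271 ztop 0.0233 mean [-0.3661  0.7117  0.0116] circ -382.5 717.8 52.1
amber [390. 190.] 728 ztop 0.0971 mean [0.5234 0.1831 0.0688] circ 526.7 182.3 27.3
green [353. 188.] 632 ztop 0.0969 mean [0.5187 0.0987 0.0705] circ 517.6 96.5 27.5
green [371. 247.] 365 ztop 0.0509 mean [0.6513 0.1376 0.0288] circ 651.4 136.2 20.2
[ 0.53763705 -0.31206436  0.1586915 ] [[285.8 -55.1]
 [299.6  48.4]
 [311.9 133. ]
 [320.5 204.9]]
```

View pics/w3.png

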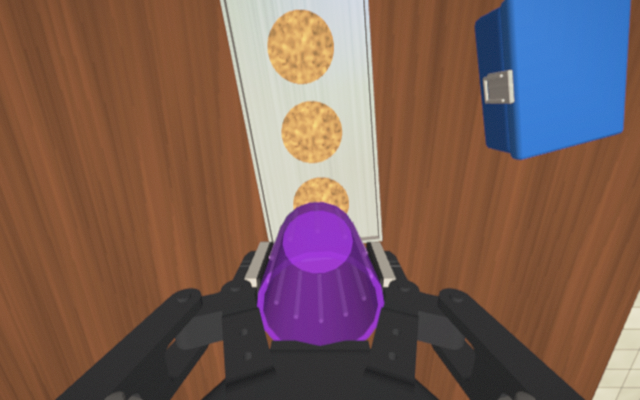

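The wrist view matches the predicted rounds: (300,47) and (312,132) fit to about 1 px. I fell about 27 mm short, so I add that and then lower slowly.

```bash
python3 -m jog '[[1,[-0.6,0.06,0],0],[1,[-0.48,0,0],0],[1,[0,0,0],0],[1,[0,0,0.6],0],[1,[0,0,1],0],[1,[0,0,1],0],[1,[0,0,1],0],[1,[0,0,0.8],0],[1,[0,0,0.4],0],[1,[0,0,0.2],0]]'
python3 -m jog '[[1,[0,0,0.2],0],[1,[0,0,0],0],[1,[0,0,0],0],[1,[0,0,0],0]]'
```

```text
clock: 10.5
eef_pos: [0.5389, -0.3398, 0.033]
tcp_rot: [[-0.0, 1.0, -0.001], [1.0, 0.0, 0.001], [0.001, -0.001, -1.0]]
contact_force: [-0.1, -0.0, -1.6]
finger_gap: 0.0511
clock: 10.9
eef_pos: [0.5395, -0.3401, 0.0295]
tcp_rot: [[-0.0, 1.0, 0.001], [1.0, 0.0, -0.001], [-0.001, 0.001, -1.0]]
contact_force: [-0.0, 1.3, -0.8]
finger_gap: 0.0514
```

```bash
python3 -m jog '[[1,[0.03,0,0.1],0],[1,[0,0,0.06],0],[1,[0,0,0.04],0],[1,[0,0,0],0],[1,[0,0,0],0]]'
python3 -m jog '[[1,[0,0,0.04],0],[1,[0,0,0],0],[1,[0,0,0],0]]'
```

```text
clock: 11.4
eef_pos: [0.5392, -0.3392, 0.0237]
tcp_rot: [[-0.0, 1.0, -0.0], [1.0, 0.0, 0.0], [0.0, -0.0, -1.0]]
contact_force: [-0.2, -0.4, -1.8]
finger_gap: 0.0516
clock: 11.7
eef_pos: [0.5393, -0.3392, 0.0228]
tcp_rot: [[-0.0, 1.0, 0.0], [1.0, 0.0, -0.0], [-0.0, 0.0, -1.0]]
contact_force: [0.4, -0.4, -0.2]
finger_gap: 0.0518
```

```bash
python3 -m jog '[[1,[0,0,0.04],0],[1,[0,0,0],0],[1,[0,0,0],0]]'; python3 -m jog '[[1,[0,0,0.04],0],[1,[0,0,0],0],[1,[0,0,0],0]]'
```

```text
clock: 12.0
eef_pos: [0.5391, -0.3393, 0.0225]
tcp_rot: [[-0.0, 1.0, 0.0], [1.0, 0.0, -0.0], [-0.0, 0.0, -1.0]]
contact_force: [-4.6, 0.5, 13.1]
finger_gap: 0.0516
clock: 12.3
eef_pos: [0.5387, -0.3393, 0.0218]
tcp_rot: [[-0.0, 1.0, -0.001], [1.0, 0.0, -0.0], [-0.0, -0.001, -1.0]]
contact_force: [-9.6, 1.7, 21.0]
finger_gap: 0.0516
```

Contact is at TCP z = 0.0225, as predicted. I ease off, open and rise.

```bash
python3 -m jog '[[1,[0,0,-0.04],0],[0.3,[0,0,0],0],[0.2,[0,0,0],0],[0.1,[0,0,0],0],[0,[0,0,0],0],[0,[0,0,0],0],[0,[0,0,0],0],[0,[0,0,0],0]]'
python3 -m jog '[[0,[0,0,-0.3],0],[0,[0,0,-1],0],[0,[0,0,-1],0],[0,[0,0,-1],0],[0,[0,0,-1],0],[0,[0,0,-1],0],[0,[0,0,0],0]]'
python3 - <<'E'
from wm import *
for n in('top','scene'):
    im,d,p=grab(n); print(n); measure(im,d,p); cv2.imwrite(f'pics/{n}1.png',im[...,::-1])
E
```

```text
clock: 13.1
eef_pos: [0.5392, -0.3392, 0.0217]
tcp_rot: [[-0.0, 1.0, -0.0], [1.0, 0.0, 0.0], [0.0, -0.0, -1.0]]
contact_force: [-0.6, 0.0, 0.0]
finger_gap: 0.0851
clock: 13.8
eef_pos: [0.5407, -0.3402, 0.1583]
tcp_rot: [[-0.0, 1.0, 0.005], [1.0, 0.0, -0.004], [-0.004, 0.005, -1.0]]
contact_force: [-0.0, 0.2, -0.3]
finger_gap: 0.0851
top
violet [149. 235.] 233 ztop 0.0388 mean [0.4647 0.3458 0.0361] circ 464.0 345.6 23.3
red [186. 205.] 692 ztop 0.0972 mean [0.5255 0.2658 0.0635] circ 524.3 262.5 26.6
red [187. 237.] 252 ztop 0.039 mean [0.4604 0.2663 0.036 ] circ 460.6 266.6 24.2
amber [224. 206.] 624 ztop 0.0972 mean [0.5255 0.1883 0.0609] circ 523.6 184.8 26.5
amber [225. 240.] 245 ztop 0.0391 mean [0.4556 0.1862 0.0361] circ 455.1 186.3 23.7
green [252. 153.] 326 ztop 0.0514 mean [0.6504 0.14   0.0249] circ 647.7 138.5 20.3
green [264. 209.] 448 ztop 0.0965 mean [0.5201 0.1057 0.0558] circ 513.3 99.3 26.1
scene
violet [165. 200.] 650 ztop 0.0706 mean [ 0.5426 -0.3383  0.0449] circ 540.3 -338.6 28.6
red [625. 176.] 469 ztop 0.0551 mean [0.4472 0.7626 0.0405] circ 438.0 761.6 76.8
red [423. 191.] 735 ztop 0.097 mean [0.5257 0.2601 0.0687] circ 527.2 260.6 27.6
red [300. 304.] 339 ztop 0.0242 mean [ 0.7813 -0.0135  0.0109] circ 780.2 -13.6 62.0
amber [519.   4.] 273 ztop 0.0225 mean [-0.3666  0.7114  0.0114] circ -383.0 720.5 55.2
amber [390. 190.] 730 ztop 0.0969 mean [0.5233 0.1831 0.0687] circ 526.1 183.2 27.6
green [353. 188.] 634 ztop 0.0971 mean [0.5188 0.0988 0.0707] circ 516.8 96.3 27.5
green [371. 247.] 367 ztop 0.0499 mean [0.6512 0.1377 0.0285] circ 651.3 137.6 20.5
```

View pics/scene1.png

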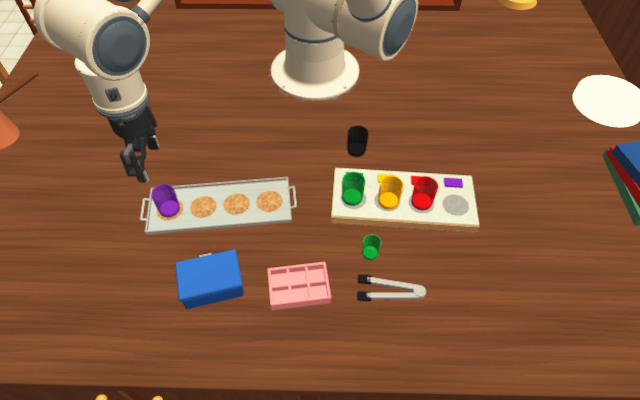

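The scene view shows violet upright on the far right round (168,205), measured (0.540,-0.339) against the round at (0.541,-0.339). Next is red, with y +0.6017 (24.07 units) and x -0.53 units.

```bash
python3 -m jog '[[0,[0.5,0,0],0],[0,[1,0,0],0],[0,[1,0,0],0],[0,[1,0,0],0],[0,[1,0,0],0],[0,[1,0,0],0],[0,[1,0,0],0],[0,[1,0,0],0],[0,[1,0,0],0],[0,[1,0,0],0]]'
python3 -m jog '[[0,[1,0,0],0],[0,[1,0,0],0],[0,[1,0,0],0],[0,[1,0,0],0],[0,[1,0,0],0],[0,[1,0,0],0],[0,[1,0,0],0],[0,[1,0,0],0],[0,[1,0,0],0],[0,[1,0,0],0]]'
python3 -m jog '[[0,[1,-0.2,0],0],[0,[1,-0.2,0],0],[0,[1,-0.13,0],0],[0,[1,0,0],0],[0,[0.57,0,0],0],[0,[0,0,0],0],[0,[0,0,0],0],[0,[0,0,0],0]]'
```

```text
clock: 14.9
eef_pos: [0.5381, -0.0997, 0.1534]
tcp_rot: [[-0.0, 1.0, -0.002], [1.0, 0.0, 0.001], [0.001, -0.002, -1.0]]
contact_force: [-0.1, 0.5, 0.3]
finger_gap: 0.0854
clock: 15.9
eef_pos: [0.5377, 0.1498, 0.1533]
tcp_rot: [[-0.0, 1.0, -0.002], [1.0, 0.0, -0.0], [-0.0, -0.002, -1.0]]
contact_force: [0.3, -0.4, 0.2]
finger_gap: 0.0855
clock: 16.7
eef_pos: [0.5256, 0.2617, 0.154]
tcp_rot: [[0.0, 1.0, -0.001], [1.0, -0.0, -0.0], [-0.0, -0.001, -1.0]]
contact_force: [0.5, -1.2, 0.9]
finger_gap: 0.0852
```

```bash
python3 -m jog '[[0,[0.02,0,0.6],0],[0,[0,0,1],0],[0,[0,0,1],0],[0,[0,0,0.9],0],[0,[0,0,0.5],0],[0,[0,0,0.2],0],[0,[0,0,0],0],[0,[0,0,0],0],[0,[0,0,0],0]]'
python3 -m jog '[[0.2,[0,0,0],0],[0.3,[0,0,0],0],[0.4,[0,0,0],0],[0.6,[0,0,0],0],[0.8,[0,0,0],0],[1,[0,0,0],0],[1,[0,0,0],0],[1,[0,0,0],0],[1,[0,0,0],0]]'
```

```text
clock: 17.6
eef_pos: [0.5264, 0.2632, 0.0502]
tcp_rot: [[-0.0, 1.0, 0.001], [1.0, 0.0, 0.001], [0.001, 0.001, -1.0]]
contact_force: [-1.3, -0.5, 0.1]
finger_gap: 0.085
clock: 18.5
eef_pos: [0.5259, 0.2632, 0.0498]
tcp_rot: [[-0.0, 1.0, 0.0], [1.0, 0.0, 0.0], [0.0, 0.0, -1.0]]
contact_force: [-2.4, 0.1, 9.1]
finger_gap: 0.053
```

```bash
python3 -m jog '[[1,[0,0,-0.3],0],[1,[0,0,-0.6],0],[1,[0,0,-1],0],[1,[0,0,-1],0],[1,[0,0,-1],0],[1,[0,0,-0.5],0],[1,[0,0,0],0]]'
python3 -m jog '[[1,[-0.5,0.16,0],0],[1,[-1,0,0],0],[1,[-1,0,0],0],[1,[-1,0,0],0],[1,[-1,0,0],0],[1,[-1,0,0],0],[1,[-1,0,0],0],[1,[-1,0,0],0],[1,[-1,0,0],0],[1,[-1,0,0],0]]'
python3 -m jog '[[1,[-1,0,0],0],[1,[-1,0,0],0],[1,[-1,0,0],0],[1,[-1,0,0],0],[1,[-1,0,0],0],[1,[-1,0,0],0],[1,[-1,0,0],0],[1,[-1,0,0],0],[1,[-1,0,0],0],[1,[-1,0,0],0]]'
python3 -m jog '[[1,[-1,0,0],0],[1,[-0.38,0,0],0],[1,[0,0,0],0],[1,[0,0,0],0],[1,[0,0,0],0]]'
```

```text
clock: 19.2
eef_pos: [0.5266, 0.2634, 0.1609]
tcp_rot: [[-0.0, 1.0, 0.003], [1.0, 0.0, 0.001], [0.001, 0.003, -1.0]]
contact_force: [0.2, 0.3, -1.0]
finger_gap: 0.0529
clock: 20.2
eef_pos: [0.529, 0.0239, 0.1579]
tcp_rot: [[0.0, 1.0, -0.002], [1.0, -0.0, 0.0], [0.0, -0.002, -1.0]]
contact_force: [1.0, -0.4, -0.8]
finger_gap: 0.0525
clock: 21.2
eef_pos: [0.5288, -0.2258, 0.1577]
tcp_rot: [[0.0, 1.0, -0.002], [1.0, -0.0, 0.001], [0.001, -0.002, -1.0]]
contact_force: [1.6, -0.2, -1.1]
finger_gap: 0.0529
clock: 21.7
eef_pos: [0.5297, -0.2579, 0.159]
tcp_rot: [[-0.001, 1.0, -0.001], [1.0, 0.001, 0.001], [0.001, -0.001, -1.0]]
contact_force: [-0.7, -1.0, -0.5]
finger_gap: 0.0526
```

```bash
python3 -m jog '[[1,[-0.03,0,0.6],0],[1,[0,0,1],0],[1,[0,0,1],0],[1,[0,0,1],0],[1,[0,0,0.8],0],[1,[0,0,0.4],0],[1,[0,0,0.2],0],[1,[0,0,0.2],0],[1,[0,0,0],0],[1,[0,0,0],0]]'
python3 -m jog '[[1,[0,0,0.1],0],[1,[0,0,0.06],0],[1,[0,0,0.06],0],[1,[0,0,0],0],[1,[0,0,0],0]]'
python3 -m jog '[[1,[0,0,0.04],0],[1,[0,0,0],0],[1,[0,0,0],0]]'
```

```text
clock: 22.7
eef_pos: [0.5303, -0.2598, 0.0299]
tcp_rot: [[-0.0, 1.0, 0.001], [1.0, 0.0, -0.0], [-0.0, 0.001, -1.0]]
contact_force: [-0.3, 1.0, -1.5]
finger_gap: 0.053
clock: 23.2
eef_pos: [0.5299, -0.2597, 0.0238]
tcp_rot: [[-0.0, 1.0, -0.0], [1.0, 0.0, 0.0], [0.0, -0.0, -1.0]]
contact_force: [0.7, 0.0, -0.7]
finger_gap: 0.0524
clock: 23.5
eef_pos: [0.53, -0.2597, 0.0229]
tcp_rot: [[-0.0, 1.0, 0.0], [1.0, 0.0, -0.0], [-0.0, 0.0, -1.0]]
contact_force: [-0.7, -0.4, 1.8]
finger_gap: 0.0526
```

One more millimetre to make contact, then release and rise.

```bash
python3 -m jog '[[1,[0,0,0.03],0],[1,[0,0,0],0],[1,[0,0,0],0]]'
python3 -m jog '[[0.3,[0,0,0],0],[0.2,[0,0,0],0],[0.1,[0,0,0],0],[0,[0,0,0],0],[0,[0,0,0],0],[0,[0,0,0],0],[0,[0,0,0],0]]'
python3 -m jog '[[0,[0,0,-0.3],0],[0,[0,0,-1],0],[0,[0,0,-1],0],[0,[0,0,-1],0],[0,[0,0,-1],0],[0,[0,0,-1],0],[0,[0,0,0],0]]'
python3 - <<'E'
from wm import *
im,d,p=grab('scene'); measure(im,d,p); cv2.imwrite('pics/scene2.png',im[...,::-1])
E
```

```text
clock: 23.8
eef_pos: [0.53, -0.2598, 0.0228]
tcp_rot: [[-0.0, 1.0, 0.0], [1.0, 0.0, -0.0], [-0.0, 0.0, -1.0]]
contact_force: [-4.4, 0.3, 15.7]
finger_gap: 0.0531
clock: 24.5
eef_pos: [0.5299, -0.2597, 0.022]
tcp_rot: [[-0.0, 1.0, -0.0], [1.0, 0.0, 0.0], [0.0, -0.0, -1.0]]
contact_force: [0.7, 0.4, 0.7]
finger_gap: 0.0856
clock: 25.2
eef_pos: [0.5314, -0.2605, 0.1583]
tcp_rot: [[-0.0, 1.0, 0.005], [1.0, 0.0, -0.003], [-0.003, 0.005, -1.0]]
contact_force: [0.2, -0.2, -0.3]
finger_gap: 0.085
violet [453. 182.] 150 ztop 0.0395 mean [0.4702 0.3439 0.036 ] circ 470.1 344.3 23.1
violet [165. 200.] 650 ztop 0.0704 mean [ 0.5427 -0.3382  0.045 ] circ 541.3 -339.1 28.3
red [625. 176.] 468 ztop 0.0561 mean [0.4469 0.7626 0.0405] circ 437.9 759.9 76.1
red [419. 180.] 158 ztop 0.0395 mean [0.4652 0.264  0.0358] circ 464.1 264.6 25.5
red [199. 197.] 667 ztop 0.0705 mean [ 0.5327 -0.2605  0.0442] circ 531.0 -260.1 28.5
red [301. 303.] 346 ztop 0.0243 mean [ 0.7809 -0.0128  0.011 ] circ 780.9 -13.4 62.1
amber [519.   4.] 275 ztop 0.023 mean [-0.3664  0.7114  0.0115] circ -376.1 718.1 51.2
amber [389. 190.] 727 ztop 0.097 mean [0.5234 0.183  0.0687] circ 526.5 182.9 28.3
green [353. 187.] 632 ztop 0.0967 mean [0.5187 0.0988 0.0707] circ 517.0 97.5 28.2
green [371. 247.] 363 ztop 0.0508 mean [0.6513 0.1377 0.0287] circ 651.0 136.6 20.3
```

Red is at (0.531,-0.260) against its round at (0.532,-0.260). Amber next.

```bash
python3 -m jog '[[0,[0.5,-0.2,0],0],[0,[1,0,0],0],[0,[1,0,0],0],[0,[1,0,0],0],[0,[1,0,0],0],[0,[1,0,0],0],[0,[1,0,0],0],[0,[1,0,0],0],[0,[1,0,0],0],[0,[1,0,0],0]]'
python3 -m jog '[[0,[1,0,0],0],[0,[1,0,0],0],[0,[1,0,0],0],[0,[1,0,0],0],[0,[1,0,0],0],[0,[1,0,0],0],[0,[1,0,0],0],[0,[1,0,0],0],[0,[0.25,0,0],0],[0,[0,0,0],0]]'
python3 -m jog '[[0,[0,0,0],0],[0,[0,0,0],0],[0,[0,0,0],0]]'
```

```text
clock: 26.25
eef_pos: [0.5234, -0.0205, 0.1536]
tcp_rot: [[-0.0, 1.0, -0.002], [1.0, 0.0, 0.0], [0.0, -0.002, -1.0]]
contact_force: [0.8, 0.5, -0.4]
finger_gap: 0.0851
clock: 27.25
eef_pos: [0.5237, 0.1848, 0.1538]
tcp_rot: [[-0.002, 1.0, -0.002], [1.0, 0.002, -0.0], [-0.0, -0.002, -1.0]]
contact_force: [0.1, -0.1, 0.4]
finger_gap: 0.0854
clock: 27.55
eef_pos: [0.5248, 0.1833, 0.1545]
tcp_rot: [[0.001, 1.0, -0.0], [1.0, -0.001, -0.0], [-0.0, -0.0, -1.0]]
contact_force: [-0.4, 0.3, 0.3]
finger_gap: 0.0851
```

```bash
python3 -m jog '[[0,[0,0,0.6],0],[0,[0,0,1],0],[0,[0,0,1],0],[0,[0,0,0.9],0],[0,[0,0,0.5],0],[0,[0,0,0.2],0],[0,[0,0,0],0],[0,[0,0,0],0],[0,[0,0,0],0]]'
python3 -m jog '[[0.2,[0,0,0],0],[0.3,[0,0,0],0],[0.4,[0,0,0],0],[0.6,[0,0,0],0],[0.8,[0,0,0],0],[1,[0,0,0],0],[1,[0,0,0],0],[1,[0,0,0],0],[1,[0,0,0],0]]'
python3 -m jog '[[1,[0,0,-0.3],0],[1,[0,0,-0.6],0],[1,[0,0,-1],0],[1,[0,0,-1],0],[1,[0,0,-1],0],[1,[0,0,-0.5],0],[1,[0,0,0],0],[1,[0,0,0],0]]'
```

```text
clock: 28.45
eef_pos: [0.5254, 0.1842, 0.0504]
tcp_rot: [[-0.0, 1.0, 0.001], [1.0, 0.0, 0.0], [0.0, 0.001, -1.0]]
contact_force: [0.4, -0.8, 0.2]
finger_gap: 0.0853
clock: 29.35
eef_pos: [0.5249, 0.1841, 0.05]
tcp_rot: [[-0.0, 1.0, 0.0], [1.0, 0.0, 0.0], [0.0, 0.0, -1.0]]
contact_force: [-2.4, -0.1, 8.4]
finger_gap: 0.0527
clock: 30.15
eef_pos: [0.5245, 0.184, 0.1589]
tcp_rot: [[-0.0, 1.0, -0.001], [1.0, 0.0, -0.0], [-0.0, -0.001, -1.0]]
contact_force: [0.3, 0.4, -1.7]
finger_gap: 0.0523
```

```bash
python3 -m jog '[[1,[-0.55,-0.21,0],0],[1,[-1,0,0],0],[1,[-1,0,0],0],[1,[-1,0,0],0],[1,[-1,0,0],0],[1,[-1,0,0],0],[1,[-1,0,0],0],[1,[-1,0,0],0],[1,[-1,0,0],0],[1,[-1,0,0],0]]'
python3 -m jog '[[1,[-1,0,0],0],[1,[-1,0,0],0],[1,[-1,0,0],0],[1,[-1,0,0],0],[1,[-1,0,0],0],[1,[0,0,0],0],[1,[0,0,0],0],[1,[0,0,0],0],[1,[0,0,0],0]]'
python3 -m jog '[[1,[0,0,0.6],0],[1,[0,0,1],0],[1,[0,0,1],0],[1,[0,0,1],0],[1,[0,0,0.8],0],[1,[0,0,0.4],0],[1,[0,0,0.2],0],[1,[0,0,0.2],0],[1,[0,0,0],0],[1,[0,0,0],0]]'
python3 -m jog '[[1,[0,0,0.1],0],[1,[0,0,0.06],0],[1,[0,0,0.06],0],[1,[0,0,0],0],[1,[0,0,0],0]]'
```

```text
clock: 31.15
eef_pos: [0.5183, -0.0561, 0.1584]
tcp_rot: [[0.0, 1.0, -0.002], [1.0, -0.0, 0.0], [0.0, -0.002, -1.0]]
contact_force: [-0.1, 0.1, -0.5]
finger_gap: 0.0525
clock: 32.05
eef_pos: [0.5194, -0.1789, 0.1592]
tcp_rot: [[-0.001, 1.0, -0.001], [1.0, 0.001, 0.0], [0.0, -0.001, -1.0]]
contact_force: [-0.0, -0.0, -1.2]
finger_gap: 0.053
clock: 33.05
eef_pos: [0.52, -0.1798, 0.0301]
tcp_rot: [[-0.0, 1.0, 0.001], [1.0, 0.0, -0.0], [-0.0, 0.001, -1.0]]
contact_force: [0.1, -0.5, -0.7]
finger_gap: 0.0523
clock: 33.55
eef_pos: [0.5196, -0.1797, 0.024]
tcp_rot: [[-0.0, 1.0, -0.0], [1.0, 0.0, 0.0], [0.0, -0.0, -1.0]]
contact_force: [0.5, -0.3, -1.0]
finger_gap: 0.0523
```

```bash
python3 -m jog '[[1,[0,0,0.04],0],[1,[0,0,0.03],0],[1,[0,0,0],0],[1,[0,0,0],0]]'
```

```text
clock: 33.95
eef_pos: [0.5197, -0.1798, 0.023]
tcp_rot: [[-0.0, 1.0, 0.001], [1.0, 0.0, -0.0], [-0.0, 0.001, -1.0]]
contact_force: [-3.4, 1.4, 15.2]
finger_gap: 0.0522
```

```bash
python3 -m jog '[[0.3,[0,0,0],0],[0.2,[0,0,0],0],[0.1,[0,0,0],0],[0,[0,0,0],0],[0,[0,0,0],0],[0,[0,0,0],0],[0,[0,0,0],0]]'
python3 -m jog '[[0,[0,0,-0.3],0],[0,[0,0,-1],0],[0,[0,0,-1],0],[0,[0,0,-1],0],[0,[0,0,-1],0],[0,[0,0,-1],0],[0,[0,0,0],0]]'
python3 -m jog '[[0,[0.5,-0.18,0],0],[0,[1,0,0],0],[0,[1,0,0],0],[0,[1,0,0],0],[0,[1,0,0],0],[0,[1,0,0],0],[0,[1,0,0],0],[0,[1,0,0],0],[0,[1,0,0],0],[0,[1,0,0],0]]'
python3 -m jog '[[0,[1,0,0],0],[0,[0.63,0,0],0],[0,[0,0,0],0],[0,[0,0,0],0],[0,[0,0,0],0],[0,[0,0,0],0]]'
python3 - <<'E'
from wm import *
im,d,p=grab('scene'); measure(im,d,p); cv2.imwrite('pics/scene3.png',im[...,::-1])
E
```

```text
clock: 34.65
eef_pos: [0.5197, -0.1797, 0.0223]
tcp_rot: [[-0.0, 1.0, -0.0], [1.0, 0.0, 0.0], [0.0, -0.0, -1.0]]
contact_force: [0.7, 0.1, 0.2]
finger_gap: 0.0855
clock: 35.35
eef_pos: [0.5211, -0.1803, 0.1583]
tcp_rot: [[-0.0, 1.0, 0.005], [1.0, 0.0, -0.002], [-0.002, 0.005, -1.0]]
contact_force: [-0.9, 0.4, -0.2]
finger_gap: 0.0856
clock: 36.35
eef_pos: [0.5138, 0.0593, 0.154]
tcp_rot: [[-0.0, 1.0, -0.002], [1.0, 0.0, 0.0], [0.0, -0.002, -1.0]]
contact_force: [-0.5, 0.5, 0.6]
finger_gap: 0.0855
clock: 36.95
eef_pos: [0.5149, 0.0979, 0.1546]
tcp_rot: [[0.001, 1.0, -0.0], [1.0, -0.001, -0.0], [-0.0, -0.0, -1.0]]
contact_force: [-0.2, 0.1, 0.2]
finger_gap: 0.0855
violet [453. 182.] 150 ztop 0.0395 mean [0.4704 0.3439 0.0362] circ 469.4 344.5 23.2
violet [165. 200.] 649 ztop 0.0703 mean [ 0.5428 -0.3382  0.0451] circ 540.1 -338.6 27.9
red [625. 176.] 468 ztop 0.0556 mean [0.4469 0.7626 0.0405] circ 439.5 761.8 76.3
red [419. 180.] 157 ztop 0.0391 mean [0.4652 0.264  0.0357] circ 464.8 264.3 24.1
red [199. 197.] 669 ztop 0.0708 mean [ 0.5329 -0.2604  0.0444] circ 531.2 -260.0 28.3
red [300. 304.] 340 ztop 0.0245 mean [ 0.7813 -0.0137  0.0109] circ 778.8 -13.9 62.0
amber [519.   4.] 274 ztop 0.0233 mean [-0.3662  0.7112  0.0116] circ -383.3 716.5 55.1
amber [387. 178.] 160 ztop 0.0389 mean [0.4607 0.1845 0.036 ] circ 460.2 184.5 23.8
amber [234. 194.] 650 ztop 0.0705 mean [ 0.5226 -0.1791  0.0434] circ 520.4 -180.1 28.3
green [353. 189.] 583 ztop 0.0968 mean [0.5206 0.0985 0.069 ] circ 517.5 97.4 27.0
green [371. 247.] 366 ztop 0.0503 mean [0.6512 0.1377 0.0286] circ 651.5 137.0 20.4
```

View pics/scene3.png

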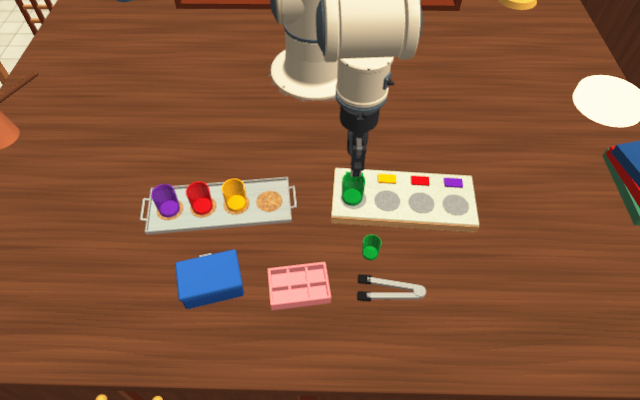

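Three tumblers stand upright on their rounds (168,205), (202,203) and (236,200), and the gripper is over green (353,189). Pick up green.

```bash
python3 -m jog '[[0,[0,0,0.6],0],[0,[0,0,1],0],[0,[0,0,1],0],[0,[0,0,0.9],0],[0,[0,0,0.5],0],[0,[0,0,0.2],0],[0,[0,0,0],0],[0,[0,0,0],0],[0,[0,0,0],0]]'
python3 -m jog '[[0.2,[0,0,0],0],[0.3,[0,0,0],0],[0.4,[0,0,0],0],[0.6,[0,0,0],0],[0.8,[0,0,0],0],[1,[0,0,0],0],[1,[0,0,0],0],[1,[0,0,0],0],[1,[0,0,0],0]]'
python3 -m jog '[[1,[0,0,-0.3],0],[1,[0,0,-0.6],0],[1,[0,0,-1],0],[1,[0,0,-1],0],[1,[0,0,-1],0],[1,[0,0,-0.5],0],[1,[0,0,0],0],[1,[0,0,0],0]]'
```

```text
clock: 37.9
eef_pos: [0.5157, 0.0986, 0.0506]
tcp_rot: [[-0.0, 1.0, 0.001], [1.0, 0.0, 0.0], [0.0, 0.001, -1.0]]
contact_force: [0.1, -0.0, -0.4]
finger_gap: 0.0856
clock: 38.8
eef_pos: [0.5153, 0.0986, 0.0503]
tcp_rot: [[-0.0, 1.0, 0.001], [1.0, 0.0, 0.0], [0.0, 0.001, -1.0]]
contact_force: [-2.4, -0.3, 10.7]
finger_gap: 0.0535
clock: 39.6
eef_pos: [0.515, 0.0985, 0.1597]
tcp_rot: [[-0.0, 1.0, 0.0], [1.0, 0.0, -0.0], [-0.0, 0.0, -1.0]]
contact_force: [-0.3, -0.7, -1.8]
finger_gap: 0.0531
```

```bash
python3 -m jog '[[1,[-0.5,-0.24,0],0],[1,[-1,0,0],0],[1,[-1,0,0],0],[1,[-1,0,0],0],[1,[-1,0,0],0],[1,[-1,0,0],0],[1,[-1,0,0],0],[1,[-1,0,0],0],[1,[-0.44,0,0],0],[1,[0,0,0],0]]'
python3 -m jog '[[1,[0,0,0],0],[1,[0,0,0],0],[1,[0,0,0],0]]'
python3 -m jog '[[1,[0,0,0.6],0],[1,[0,0,1],0],[1,[0,0,1],0],[1,[0,0,1],0],[1,[0,0,0.8],0],[1,[0,0,0.4],0],[1,[0,0,0.2],0],[1,[0,0,0.2],0],[1,[0,0,0],0],[1,[0,0,0],0]]'
python3 -m jog '[[1,[0,0,0.1],0],[1,[0,0,0.06],0],[1,[0,0,0.06],0],[1,[0,0,0],0],[1,[0,0,0],0]]'
```

```text
clock: 40.6
eef_pos: [0.5085, -0.1012, 0.1591]
tcp_rot: [[0.002, 1.0, -0.001], [1.0, -0.002, 0.0], [0.0, -0.001, -1.0]]
contact_force: [-0.7, 0.7, -0.8]
finger_gap: 0.053
clock: 40.9
eef_pos: [0.5091, -0.0991, 0.1597]
tcp_rot: [[-0.001, 1.0, -0.0], [1.0, 0.001, 0.0], [0.0, -0.0, -1.0]]
contact_force: [-0.3, -0.0, -0.8]
finger_gap: 0.0532
clock: 41.9
eef_pos: [0.5095, -0.1, 0.0303]
tcp_rot: [[-0.0, 1.0, 0.001], [1.0, 0.0, -0.0], [-0.0, 0.001, -1.0]]
contact_force: [-0.2, -0.0, -0.6]
finger_gap: 0.0528
clock: 42.4
eef_pos: [0.5091, -0.0999, 0.0243]
tcp_rot: [[-0.0, 1.0, -0.0], [1.0, 0.0, 0.0], [0.0, -0.0, -1.0]]
contact_force: [-0.1, 0.7, -1.2]
finger_gap: 0.0533
```

```bash
python3 -m jog '[[1,[0,0,0.04],0],[1,[0,0,0.03],0],[1,[0,0,0],0],[1,[0,0,0],0]]'
python3 -m jog '[[0.3,[0,0,0],0],[0.2,[0,0,0],0],[0.1,[0,0,0],0],[0,[0,0,0],0],[0,[0,0,0],0],[0,[0,0,0],0],[0,[0,0,0],0]]'
python3 -m jog '[[0,[0,0,-0.3],0],[0,[0,0,-1],0],[0,[0,0,-1],0],[0,[0,0,-1],0],[0,[0,0,-1],0],[0,[0,0,-1],0],[0,[0,0,-1],0],[0,[0,0,0],0]]'
python3 -m jog '[[0,[0.5,-0.5,0],0],[0,[1,-0.5,0],0],[0,[1,0,0],0],[0,[1,0,0],0],[0,[1,0,0],0],[0,[1,0,0],0],[0,[0.5,0,0],0],[0,[0,0,0],0],[0,[0,0,0],0]]'
python3 - <<'E'
from wm import *
for n in('scene','top'):
    im,d,p=grab(n); print(n); measure(im,d,p); cv2.imwrite(f'pics/{n}4.png',im[...,::-1])
E
```

```text
clock: 42.8
eef_pos: [0.5092, -0.1, 0.0233]
tcp_rot: [[-0.0, 1.0, 0.001], [1.0, 0.0, -0.0], [-0.0, 0.001, -1.0]]
contact_force: [-4.3, 1.1, 17.9]
finger_gap: 0.0532
clock: 43.5
eef_pos: [0.5092, -0.0999, 0.0225]
tcp_rot: [[-0.0, 1.0, -0.0], [1.0, 0.0, -0.0], [-0.0, -0.0, -1.0]]
contact_force: [-1.0, 0.7, -0.2]
finger_gap: 0.0853
clock: 44.3
eef_pos: [0.5106, -0.1003, 0.1835]
tcp_rot: [[-0.0, 1.0, 0.005], [1.0, 0.0, -0.002], [-0.002, 0.005, -1.0]]
contact_force: [-0.1, -0.2, -0.5]
finger_gap: 0.0852
clock: 45.2
eef_pos: [0.4841, 0.0496, 0.18]
tcp_rot: [[-0.001, 1.0, -0.0], [1.0, 0.001, -0.0], [-0.0, -0.0, -1.0]]
contact_force: [-0.3, -0.1, 0.2]
finger_gap: 0.0854
scene
violet [453. 182.] 150 ztop 0.0389 mean [0.47   0.344  0.0357] circ 468.5 344.9 23.3
violet [165. 200.] 650 ztop 0.0704 mean [ 0.5427 -0.3383  0.045 ] circ 540.2 -339.1 28.1
red [625. 176.] 469 ztop 0.0548 mean [0.4469 0.7627 0.0404] circ 436.0 764.2 75.8
red [419. 180.] 159 ztop 0.0394 mean [0.4652 0.2641 0.0357] circ 463.1 264.9 23.7
red [199. 197.] 669 ztop 0.0706 mean [ 0.5328 -0.2604  0.0442] circ 531.0 -260.0 27.9
[... 504 characters left out ...]
 136.8 20.6
top
violet [471. 206.] 644 ztop 0.0701 mean [ 0.5382 -0.3414  0.0379] circ 536.2 -337.7 27.7
violet [149. 235.] 230 ztop 0.0394 mean [0.4647 0.3457 0.0361] circ 465.7 345.4 22.8
red [435. 210.] 629 ztop 0.0704 mean [ 0.5294 -0.2627  0.0369] circ 527.4 -258.8 27.0
red [184. 237.] 161 ztop 0.0389 mean [0.4602 0.2736 0.0362] circ 461.0 273.1 17.9
amber [397. 214.] 616 ztop 0.0707 mean [ 0.5194 -0.1804  0.0338] circ 518.4 -177.6 26.9
amber [227. 241.] 197 ztop 0.0394 mean [0.4542 0.1826 0.0362] circ 455.3 185.0 22.5
green [361. 217.] 520 ztop 0.0708 mean [ 0.5104 -0.1013  0.0315] circ 507.3 -98.0 26.6
green [263. 243.] 215 ztop 0.0391 mean [0.45   0.1067 0.0362] circ 449.9 106.5 22.4
```

View pics/top4.png

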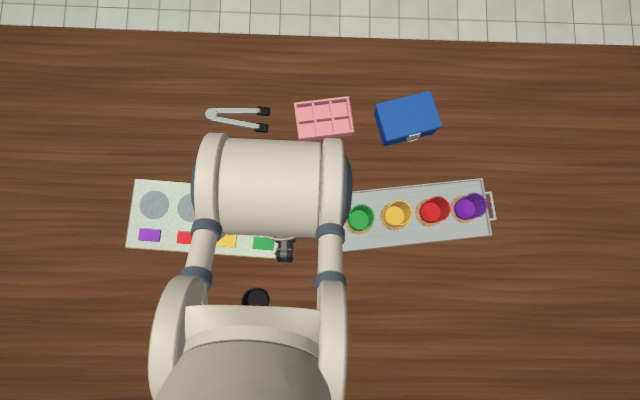

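View pics/scene4.png

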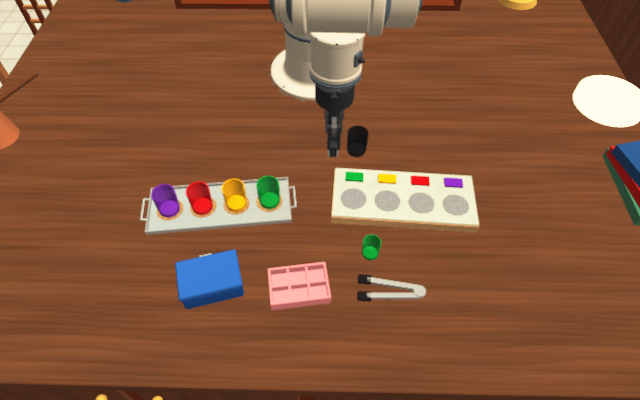

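Both views show green (268,193), amber, red and violet (165,200) upright on their rounds, within about 1.5 mm of the same-camera round centres. The bystanders haven't moved, and the gripper is open, clear and still. I'll hand it in.

```bash
python3 -c "
from cell import arm
print(arm.job_done())"
```

```text
the job is handed in; nothing more can be done
None
```

The four tumblers are on the tray in reverse order and the job is handed in, at about 45 s on the clock. From left to right the tray now holds green, amber, red and violet; the rack held violet, red, amber and green.

**Final checks:**
- **Position:** in the last scene and top pictures all four stand upright. Each is within about 1.5 mm of the centre of its cork round as measured by the same camera.
- **Height:** the rims read 0.070–0.071 m, against 0.069 m expected.
- **Force:** the readings I took at set-down were 15–21 N, and only with the tumbler already touching its round.
- **Bystanders:** the tin, mould, tongs and the look-alike tumblers were left alone and appear unmoved in the pictures.
- **Robot:** the gripper is open and clear of everything.

**Where checks disagreed:**
- The top and scene cameras differ by about 3–4 mm in x. I used their average as the target.
- I fell 27 mm short on the first carry, caught it in the wrist picture, and corrected it before lowering.

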